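# Close the bottle holder on a flask

### The arm

A 6-joint arm with a two-finger parallel gripper is mounted at the origin on a cart in front of the work surface, level with it; the furniture and walls round the work are solid. World frame = base frame: x ahead of the robot, y to its left, z up, the work surface at z = 0. Lengths are in m, angles in rad, forces in N, time in s.
With the tool pointing down it reaches from about 0.325 to 0.85 m from the base axis. Payload 15.5 kg.
Tool frame: the origin (TCP) lies between the finger pads; the fingertips stand 22 mm ahead of it and the grasp point (between the pads) lies 3 mm ahead of it; z points along the fingers, y is the line along which they close (so a half turn about z gives the same grasp; the last joint's range is limited). The gripper opens to 91 mm and grips with 3 to 60 N. Pads are 32 mm wide; open, the fingers measure 118 mm over their backs; the gripper's body (76 mm by 178 mm) begins 60 mm behind the grasp point.
Start: joints at [1.153, 0.494, 1.345, -0, 1.302, -0.096], TCP at [0.198, 0.593, 0.213] pointing down, gripper open.
Joint ranges: [-2.91, 2.91], [-0.82, 2.16], [0.22, 2.67], [-1.22, 4.37], [0.12, 2.79], [-3.08, 3.08]. Speed limits (rad/s): [1.89, 1.89, 2.57, 3.01, 3.01, 3.01].

### API

Orientations are given as a unit quaternion [x, y, z, w].
In Python, from bench import env, gripper_to, kin, vision, monitor gives the robot as it stands. The module is installed in compiled form; this text tells all that it offers. Calls block until the motion is done:
- env.move_ptp(position, orientation): joint-space move of the TCP to a pose.
- env.move_linear(position, orientation=None, v=0.15, stop_force=None): straight line of the TCP; orientation=None keeps the orientation; v is the mean speed in m/s. With stop_force (N) it stops when the force on the tool has changed by that much, and returns True; else False.
- env.move_j(angles): joint-space move.
- gripper_to(opening, effort=None): opening from 0.0 (shut) to 1.0 (fully open); effort is the grip in N (None keeps the last); returns when the fingers have stopped.
- env.sleep(seconds).
- kin.solve_ik(position, orientation): joint angles nearest the present ones, or None.
- vision.capture(name): name is "scene" or "top" or "wrist"; returns the picture (420x560x3 uint8, blue, green, red); there is no depth.
- vision.calibration(name): a dict with "camera_matrix" (3x3 intrinsics, pixels), "R" (3x3) and "t" (3): a world point X has camera coordinates R X + t; the wrist camera has in their place "T_tool_cam" (4x4, takes a point from camera to tool coordinates, whose origin is the TCP and whose axes are the flange's). Camera axes: x right, y down, z forward; pixel columns grow to the right and rows downward; lengths in m; the calibration is good to about 2 mm. A picture is of the moment at which its call begins: read the wrist's pose just before it. calibration takes no time and is no camera call.
A pose or a line that the arm cannot do raises env.PlanningError and nothing moves.
- env.close_job(): hands the job in; it is judged then, once.
Readings, each from a call of its own:
- monitor.current_time_s(): time.
- monitor.current_q(): joint angles.
- monitor.current_joint_vel(): joint speeds.
- monitor.current_joint_efforts(): joint torques, N m.
- monitor.current_tool_pos(): TCP position.
- monitor.current_eef_rot(): TCP orientation.
- monitor.current_force(): force on the tool from outside, world axes, zero at the start.
- monitor.current_ft_torque(): the same for the moment, N m.
- monitor.current_grip_width(): opening from 0.0 (shut) to 1.0 (fully open).
- monitor.current_grip_force(): force on a finger pad.
Only numpy, scipy, OpenCV 4.12 (cv2) and the standard library are available. Lean on these libraries where they do the work, as an engineer would, in place of code of your own. Each camera call takes 0.05 s, during which the arm holds its last target. There are 200 camera calls.

### The job

Hold the full green flask that stands apart from the others in the bench bottle holder, so that its cap can be tightened: set it down gently and upright on the holder's plate, centred, with its two broad sides facing the jaws. The sliding jaw is latched too far out: with its release lever squeezed, slide it in to the notch that just fits the flask, then let go so that it latches there. Keep the flask upright throughout and leave the small bottle and the two spare caps by the holder where they are.

Things in the scene. Friction and masses are not known exactly. Their poses are not given: they have to be found in the camera images.
- holder: bench bottle holder, fixed: grey plate 150 (its x) x 275 (its y) x 12 mm, origin at the centre of its underside. At its -y end the fixed aluminium jaw, 94 wide (x), top 86 mm above the bench; its rubber face is at y = -112.5 mm, looking to +y at the sliding jaw, which moves along y. A steel rack of pointed teeth lies near the plate's -x edge
- jaw (a joint): sliding jaw: gap between the jaw faces in m. Latches at 0.034, 0.054, 0.074, 0.094, 0.114, 0.134 (2 mm of play); let go between notches it is drawn to the nearer one. This flask's notch is 0.074. With the lever squeezed it slides with 1 to 2 N. Jaw 94 wide (x), top 85 mm above the bench; its carriage reaches 98 mm back from its face, top 31 mm above the bench
- lever (a joint): release lever on the sliding jaw, rad: 0 let go, 0.28 fully squeezed against its stop; the pawl is clear of the rack's teeth from about 0.24 on. A spring returns it; full squeeze takes about 9 N at the grip point. It swings about a level axis along the holder's y
- grip (a point): where to squeeze: on the sliding jaw, 72 mm behind its face, 100 mm above the bench, axes as the holder's. Two black upright plates 35 mm wide (y), tops 113 mm up: the fixed one's outer face at x = +18 mm from here; the lever's at -33 mm let go (-37 at its top), -18 squeezed. Close the fingers along the holder's x, centred here, from 80 to 36 mm
- seat (a point): centre of the flask's place on the plate's top at the 0.074 notch: 37 mm from the fixed jaw's face, 12 mm above the bench, axes as the holder's
- flask: the green 1-litre flask standing apart, nearer the robot than the group of like flasks; full, 0.6 kg (may vary by a quarter), 68 (its x) x 85 (its y) x 218 mm high, origin at the centre of its underside; its broad sides face its +x and -x. Round blue cap 51 mm across on top, from 190 to 218 mm: the place to grip it from above
- lab_bottle: bystander: small clear glass bottle with a blue cap, 57 across, 118 mm high, origin at the centre of its underside
- spare_cap_0: bystander: loose blue screw cap, 46 across, 26 mm high, lying beside the holder on the robot's side, origin at the centre of its underside
- spare_cap_1: bystander: another such cap beside it

How it is judged:
By the outcome, as a careful person would: the job done as asked, in the order asked, and still so for the second after the job is handed in, with the robot touching nothing.
It also fails if it takes over 51 s, if anything falls off the work surface, if the arm or the gripper's body presses on something with over 40 N, if the wrist force passes 120 N, or if a joint passes its speed limit or range.

## Working session

There is one attempt and no reset: what is moved stays moved. The work goes in short steps, each a Python script; the robot and the scene stay as the last script left them, time stands still between calls to the robot, and variables do not carry over. Pictures are saved under pics/ and viewed, at most 10 in all, crops included, and the job is handed in when it is done.

```bash
mkdir -p pics; python3 - <<'E'
from bench import env, gripper_to, kin, vision, monitor
import cv2,numpy as np
np.set_printoptions(precision=4,suppress=True)
for n in("scene","top"):
    cv2.imwrite(f"pics/{n}0.png",cv2.resize(vision.capture(n),(800,600),interpolation=cv2.INTER_CUBIC))
    print(n,vision.calibration(n))
print(vision.calibration("wrist"),monitor.current_eef_rot(),monitor.current_time_s())
E
```

```text
scene {'camera_matrix': array([[459.1748,   0.    , 276.2002],
       [  0.    , 459.1748, 204.351 ],
       [  0.    ,   0.    ,   1.    ]]), 'R': array([[ 0.8385, -0.5445,  0.0228],
       [-0.2518, -0.4241, -0.8699],
       [ 0.4833,  0.7237, -0.4926]]), 't': array([-0.4586,  0.2216,  0.8412])}
top {'camera_matrix': array([[487.3969,   0.    , 273.3186],
       [  0.    , 487.3969, 205.3959],
       [  0.    ,   0.    ,   1.    ]]), 'R': array([[ 0.0242, -0.9997,  0.0076],
       [-0.9945, -0.0248, -0.1014],
       [ 0.1016, -0.0051, -0.9948]]), 't': array([-0.0307,  0.5264,  1.0272])}
{'camera_matrix': array([[336.4464,   0.    , 278.5169],
       [  0.    , 336.4464, 210.1228],
       [  0.    ,   0.    ,   1.    ]]), 'T_tool_cam': array([[ 0.0006, -0.9678, -0.2516,  0.0708],
       [ 1.    ,  0.0005,  0.0003, -0.0016],
       [-0.0002, -0.2516,  0.9678, -0.1714],
       [ 0.    ,  0.    ,  0.    ,  1.    ]])} [ 0.1602  0.9871 -0.0005 -0.0001] 0.1
```

View pics/scene0.png

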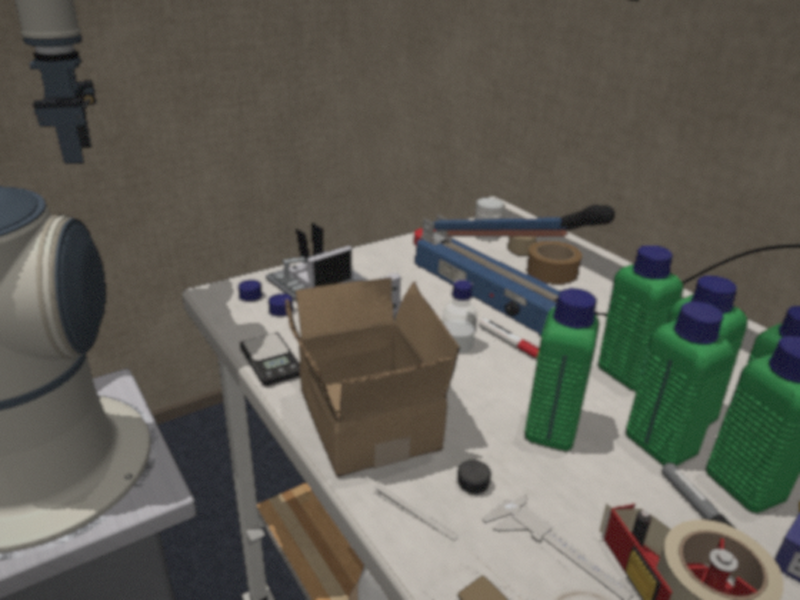

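View pics/top0.png

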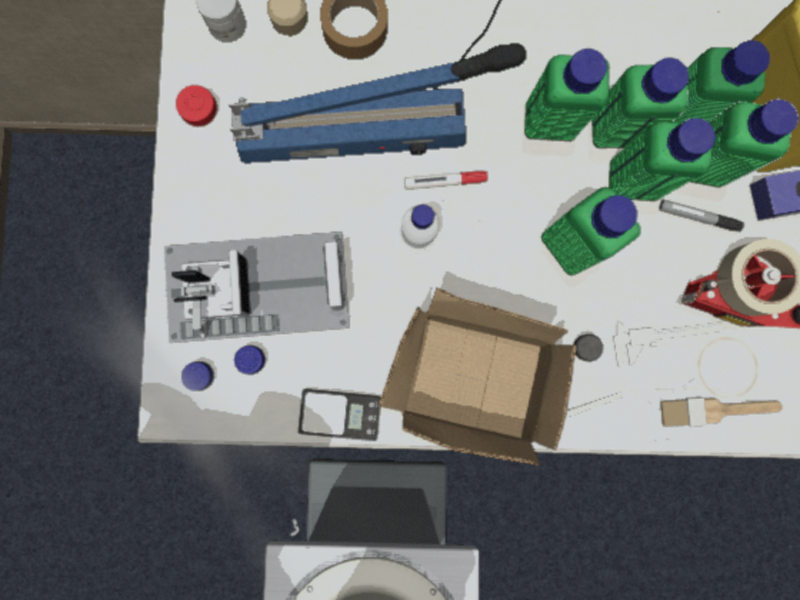

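The scene view shows the flask standing apart, with its cap at (575,308). It also shows the holder behind the box and the lever plates at (300,242) and (317,238). In the top view the flask cap is at (615,215). The holder plate corners are at (165,248), (343,232), (350,327) and (170,342), with the fixed jaw on the right and the rack towards the robot. I'll get rough positions from these, then take closer wrist views.

```bash
cat > h.py <<'E'
from bench import env, gripper_to, kin, vision, monitor
import cv2,numpy as np
from scipy.spatial.transform import Rotation as Ro
np.set_printoptions(precision=4,suppress=True)
def P(K,R,t): return K@np.c_[R,t]
def wristP(pos,quat):
    c=vision.calibration("wrist"); T=np.eye(4); T[:3,:3]=Ro.from_quat(quat).as_matrix(); T[:3,3]=pos
    M=np.linalg.inv(T@c["T_tool_cam"]); return c["camera_matrix"]@M[:3]
def camP(n): c=vision.calibration(n); return P(c["camera_matrix"],c["R"],c["t"])
def atz(Pm,uv,z):
    u,v=uv; A=np.array([u*Pm[2]-Pm[0],v*Pm[2]-Pm[1]])
    return np.append(np.linalg.solve(A[:,:2],-(A[:,2]*z+A[:,3])),z)
def tri(obs):
    A=np.vstack([[u*M[2]-M[0],v*M[2]-M[1]] for M,(u,v) in obs]); s,*_=np.linalg.lstsq(A[:,:3],-A[:,3],rcond=None); return s
def down(yaw): # tool x-axis direction yaw in world, z down
    x=np.array([np.cos(yaw),np.sin(yaw),0]);z=np.array([0,0,-1.]);return Ro.from_matrix(np.c_[x,np.cross(z,x),z]).as_quat()
def shot(name):
    env.sleep(0.3); p,q=monitor.current_tool_pos(),monitor.current_eef_rot(); im=vision.capture("wrist")
    np.savez(f"pics/{name}.npz",p=p,q=q); cv2.imwrite(f"pics/{name}_raw.png",im)
    cv2.imwrite(f"pics/{name}.png",cv2.resize(im,(800,600),interpolation=cv2.INTER_CUBIC)); return p,q
def loadP(name): d=np.load(f"pics/{name}.npz"); return wristP(d["p"],d["q"])
S=560/800
E
python3 - <<'E'
from h import *
T,C=camP("top"),camP("scene")
for uv in[(165,248),(343,232),(350,327),(170,342)]: print(atz(T,np.array(uv)*S,.012))
print("cap",tri([(T,np.array((616,216))*S),(C,np.array((575,300))*S)]),atz(T,np.array((616,216))*S,.218))
print("bottlecap",atz(T,np.array((423,216))*S,.118))
print("caps",[atz(T,np.array(a)*S,.026) for a in((197,376),(249,359))])
print("box corners at .2?",[atz(T,np.array(a)*S,.15) for a in((436,291),(567,333),(534,460),(405,430),(386,400))])
E
```

```text
[0.5902 0.3314 0.012 ]
[0.6223 0.058  0.012 ]
[0.4754 0.0427 0.012 ]
[0.4459 0.3156 0.012 ]
cap [ 0.614  -0.2998  0.2115] [ 0.6122 -0.2974  0.218 ]
bottlecap [ 0.6276 -0.0601  0.118 ]
caps [array([0.3959, 0.2682, 0.026 ]), array([0.4231, 0.1918, 0.026 ])]
box corners at .2? [array([ 0.5192, -0.0779,  0.15  ]), array([ 0.4674, -0.2533,  0.15  ]), array([ 0.3004, -0.2098,  0.15  ]), array([ 0.3351, -0.0405,  0.15  ]), array([ 0.3734, -0.0146,  0.15  ])]
```

```bash
python3 - <<'E'
from h import *
env.move_ptp([.52,.25,.28],down(np.pi)); shot("h1")
env.move_ptp([.52,.10,.28],down(np.pi)); shot("h2")
env.move_ptp([.56,-.22,.42],down(np.pi)); shot("f1")
env.move_ptp([.56,-.34,.42],down(np.pi)); shot("f2")
r=lambda n:cv2.imread(f"pics/{n}_raw.png")
a,b=r("f1"),r("f2")
cv2.imwrite("pics/f12.png",cv2.resize(np.hstack([a[:,140:420],b[:,140:420]]),(800,600),interpolation=cv2.INTER_CUBIC))
print(monitor.current_time_s(),monitor.current_force())
E
```

```text
5.7583 [-0.1574  1.2715  0.6149]
```

View pics/h1.png

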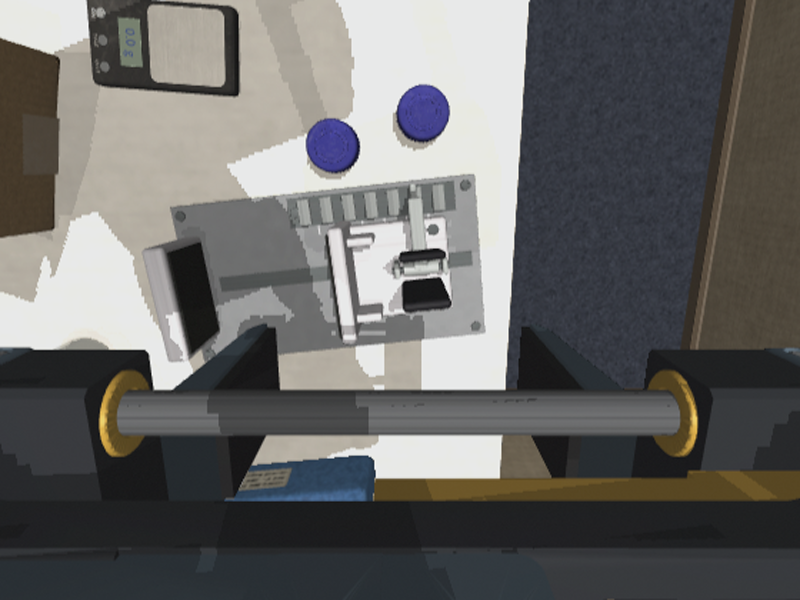

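View pics/h2.png

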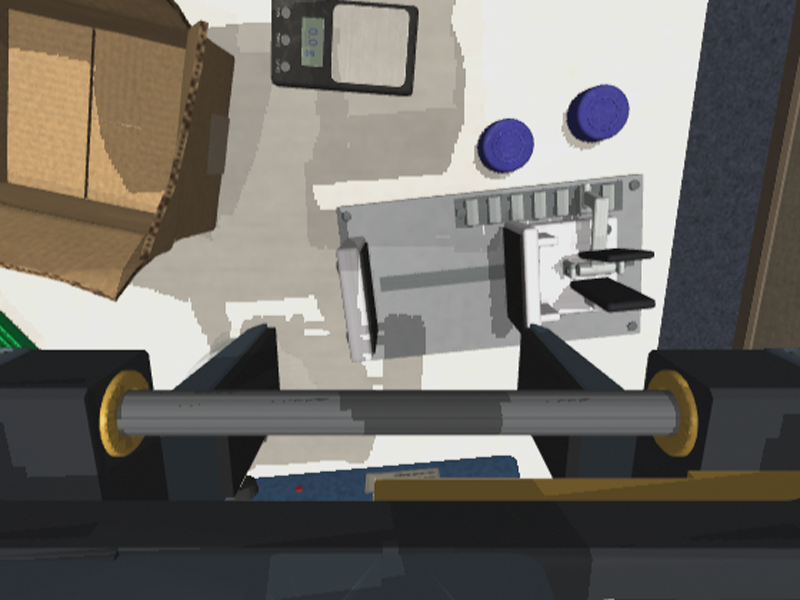

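View pics/f12.png

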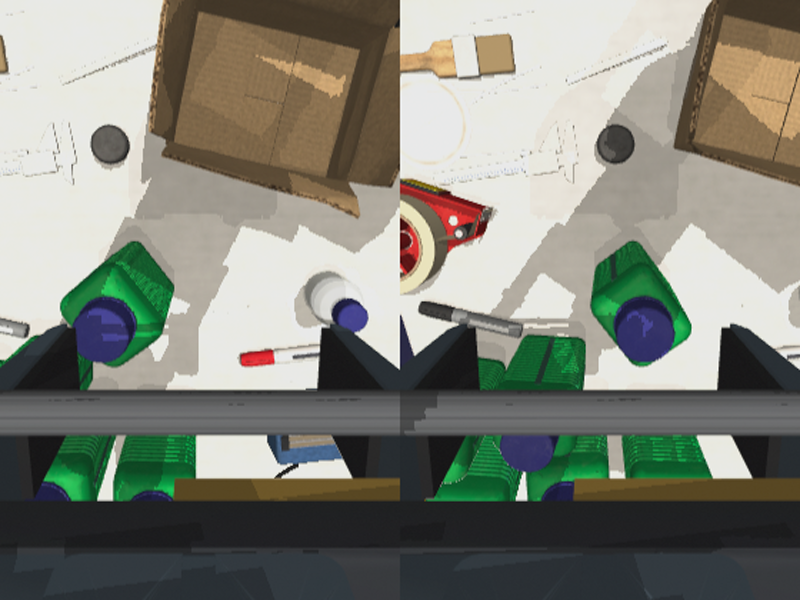

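The h1 and h2 views show plate corners at (172,206), (474,175), (484,331) and at (338,206), (642,175), (643,331). The lever plates sit near the carriage, and the jaw is latched far out. In f1 and f2 the flask cap is at (106,332) and (644,332) on the composite. The flask is turned about 45° or less, so I'll enlarge it to read its yaw.

```bash
python3 - <<'E'
from h import *
r=lambda n:cv2.imread(f"pics/{n}_raw.png")
a=r("f1")[160:270,175:275]; b=r("f2")[160:270,265:365]
t=cv2.imread("pics/top0.png"); t=cv2.resize(t,(560,420),interpolation=cv2.INTER_AREA)[125:200,370:455]
A=cv2.resize(np.hstack([a,b]),None,fx=4,fy=4,interpolation=cv2.INTER_CUBIC) # 800x440
cv2.imwrite("pics/fz.png",A)
ims=[r("h1")[115:265,95:350],r("h2")[115:265,225:480]]
cv2.imwrite("pics/hz.png",np.vstack([cv2.resize(ims[1],None,fx=3.1,fy=3.1,interpolation=cv2.INTER_CUBIC)]))
T=camP("top")
def res(p):
    x,y,th=p; R=np.array([[np.cos(th),-np.sin(th)],[np.sin(th),np.cos(th)]]); o=[]
    for M,pts in D:
        for (hx,hy),uv in pts:
            X=np.r_[R@[hx,hy]+[x,y],.012,1]; q=M@X; o+=list(q[:2]/q[2]/S-uv)
    return np.array(o)
m,n=.075,.1375
from scipy.optimize import least_squares
al=[(loadP("h1"),[((-m,-n),(172,206)),((-m,n),(474,175)),((m,n),(484,331))]),
 (loadP("h2"),[((-m,-n),(338,206)),((-m,n),(642,175)),((m,n),(643,331)),((m,-n),(355,361))]),
 (T,[((m,n),(165,248)),((m,-n),(343,232)),((-m,-n),(350,327)),((-m,n),(170,342))])]
for D in (al[:1],al[1:2],al[2:],al):
    s=least_squares(res,[.53,.187,.11]); print(s.x,s.fun)
k=1/S
c=lambda u,v:((140+u*.7),v*.7)
F1,F2=loadP("f1"),loadP("f2")
print("cap",tri([(F1,c(106,332)),(F2,c(244,332))]),tri([(F1,c(106,332)),(F2,c(244,332)),(T,np.array((616,216))*S)]))
E
```

```text
[0.5356 0.1884 0.1054] [-2.4113  0.0536  1.2643 -1.8679  1.2047  2.592 ]
[0.5354 0.1883 0.107 ] [-2.1121  0.0377  2.3691 -2.2105 -2.2599  2.2753  1.9723  0.3931]
[0.5335 0.1869 0.1109] [-0.2176 -1.6804 -0.3691 -0.6515  0.4633  0.8355  0.1182  1.4295]
[0.5352 0.1882 0.1067] [-2.8536 -0.2101  0.8289 -2.5825  1.0231  1.9674 -2.3197 -0.2727  2.2061
 -2.4464 -2.4518  2.0802  1.7439  0.1344 -0.7661 -3.1701 -0.8954 -1.4015
 -0.4815  0.0992 -0.853  -0.0676]
cap [ 0.6207 -0.3004  0.1944] [ 0.6156 -0.3004  0.207 ]
```

View pics/fz.png

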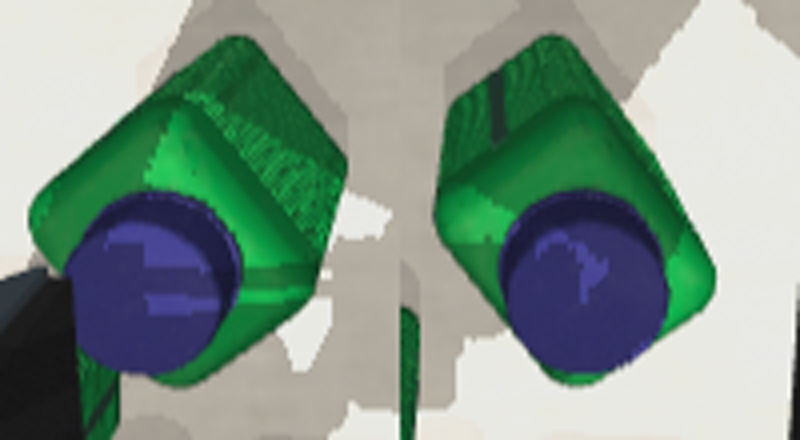

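View pics/hz.png

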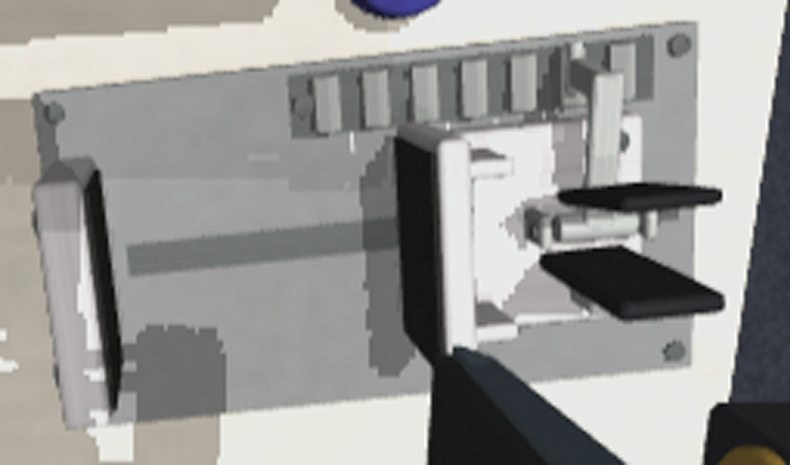

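The enlarged views give a flask cap-top centre of about (147,295) in f1 and (587,295) in f2. The shoulder corners are (180,97), (325,270), (35,225) and (580,97), (715,275), (437,205). The narrow side carries the stripe. The holder zoom shows plate corners at (33,94), (698,23) and (690,364), and the sliding jaw's top front edge at (437,140)–(443,352).

```bash
python3 - <<'E'
from h import *
F1,F2,T=loadP("f1"),loadP("f2"),camP("top")
f1=lambda u,v:(175+u/4,160+v/4); f2=lambda u,v:(265+(u-400)/4,160+v/4)
h2=lambda u,v:(225+u/3.1,115+v/3.1)
print("cap",tri([(F1,f1(147,295)),(F2,f2(587,295))]),[atz(F1,f1(147,295),.218),atz(F2,f2(587,295),.218)])
cn=[((180,97),(580,97)),((325,270),(715,275)),((35,225),(437,205))]
for a,b in cn: print("corner",tri([(F1,f1(*a)),(F2,f2(*b))]))
yaw=lambda a,b:np.degrees(np.arctan2(*(b-a)[1::-1]))
for z in(.14,.16,.18):
  for M,f,i in((F1,f1,0),(F2,f2,1)):
    p=[atz(M,f(*c[i]),z) for c in cn]
    print(z,"long",yaw(p[0],p[1]),np.linalg.norm(p[1]-p[0]),"short",yaw(p[0],p[2]),np.linalg.norm(p[2]-p[0]),"ctr",(p[1]+p[2])[:2]/2)
b=[atz(F1,f1(*c),0.0) for c in((265,50),(335,135))]; print("base long",yaw(*b))
b=[atz(F2,f2(*c),0.0) for c in((525,45),(465,92))]; print("base short",yaw(*b))
# holder frame checks
H2=loadP("h2"); o=np.array([.535,.188]);th=.107;R=np.array([[np.cos(th),-np.sin(th)],[np.sin(th),np.cos(th)]])
hf=lambda p:R.T@(p[:2]-o)
print("plate",[hf(atz(H2,h2(*c),.012)) for c in((33,94),(698,23),(690,364))])
print("slide face top",[hf(atz(H2,h2(*c),.085)) for c in((437,140),(443,352))])
print("fixed face top",[hf(atz(H2,h2(*c),.086)) for c in((97,168),(112,410))])
H1=loadP("h1")
print("levertops",[hf(atz(H1,np.array(c)*S,.113)) for c in((402,250),(446,250),(402,310),(450,310))])
for y in(np.pi+.107,):
  print(kin.solve_ik([.615,-.30,.213],down(y)),)
E
```

```text
cap [ 0.6178 -0.3006  0.2083] [array([ 0.6144, -0.2986,  0.218 ]), array([ 0.6146, -0.3016,  0.218 ])]
corner [ 0.5683 -0.2986  0.149 ]
corner [ 0.6286 -0.2511  0.1519]
corner [ 0.6055 -0.346   0.1624]
0.14 long 38.168925244219274 0.07817947121572624 short -49.20179709056521 0.06918470057732652 ctr [ 0.6232 -0.3022]
0.14 long 37.77189637092802 0.08017263538625014 short -51.97854381829649 0.061795239174483485 ctr [ 0.6208 -0.2975]
0.16 long 38.168925244219324 0.07471438387497474 short -49.2017970905651 0.0661182813957146 ctr [ 0.6173 -0.2986]
0.16 long 37.771896370927976 0.07662281496664203 short -51.97854381829622 0.059059118541809716 ctr [ 0.6149 -0.2995]
0.18 long 38.16892524421923 0.07124929653422324 short -49.20179709056516 0.06305186221410274 ctr [ 0.6113 -0.295 ]
0.18 long 37.77189637092793 0.07307299454703378 short -51.978543818296224 0.05632299790913578 ctr [ 0.6091 -0.3014]
base long 38.47615909501224
base short -51.45038770245046
plate [array([-0.0731, -0.1367]), array([-0.0728,  0.1367]), array([0.0741, 0.1365])]
slide face top [array([-0.0463,  0.0111]), array([0.0317, 0.0102])]
fixed face top [array([-0.0492, -0.1082]), array([ 0.0411, -0.1136])]
levertops [array([-0.0283,  0.0673]), array([-0.025 ,  0.0983]), array([0.0156, 0.0627]), array([0.0193, 0.0976])]
[-0.5411  0.5799  1.1839 -0.      1.3777 -2.2189]
```

```bash
python3 - <<'E'
from h import *
H1,H2=loadP("h1"),loadP("h2"); h2=lambda u,v:(225+u/3.1,115+v/3.1)
o=np.array([.535,.188]);th=.107;R=np.array([[np.cos(th),-np.sin(th)],[np.sin(th),np.cos(th)]])
hf=lambda p:np.r_[R.T@(p[:2]-o),p[2]]
h1=lambda u,v:np.array((u,v))*S
for n,a,b in(("lever r",(446,250),(720,193)),("fixed r",(450,310),(722,302)),("jawtop -x front",(330,230),(437,140)),("plateTR",(474,175),(698,23)),("jawtop back -x",(345,229),(468,142)),("fixtop face-x",(178,246),(97,168))):
    print(n,hf(tri([(H1,h1(*a)),(H2,h2(*b))])))
a=cv2.imread("pics/h1_raw.png")[115:250,195:345]
cv2.imwrite("pics/jz.png",cv2.resize(a,None,fx=4.4,fy=4.4,interpolation=cv2.INTER_CUBIC))
g=.0
for y in(np.pi+.107,.107):
  e=kin.solve_ik([.615,-.30,.213],down(y+.562)); f=kin.solve_ik([.542,.112,.23],down(y)); print(e,f)
for y in(.107+np.pi/2,.107-np.pi/2): print(kin.solve_ik([.53,.27,.1],down(y)))
E
```

```text
lever r [-0.0228  0.0987  0.1067]
fixed r [0.0171 0.0978 0.112 ]
jawtop -x front [-0.0447  0.0131  0.0765]
plateTR [-0.0727  0.1368  0.0118]
jawtop back -x [-0.0433  0.0245  0.0751]
fixtop face-x [-0.0455 -0.1096  0.0703]
[-0.5411  0.5799  1.1839 -0.      1.3777 -2.7809] [ 0.0959  0.3762  1.5008 -0.      1.2646 -1.5819]
[-0.5411  0.5799  1.1839 -0.      1.3777  0.3607] [ 0.0959  0.3762  1.5008 -0.      1.2646  1.5597]
[ 0.3708  0.5798  1.5451 -0.      1.0167  0.2638]
[ 0.3708  0.5798  1.5451 -0.      1.0167 -2.8778]
```

View pics/jz.png

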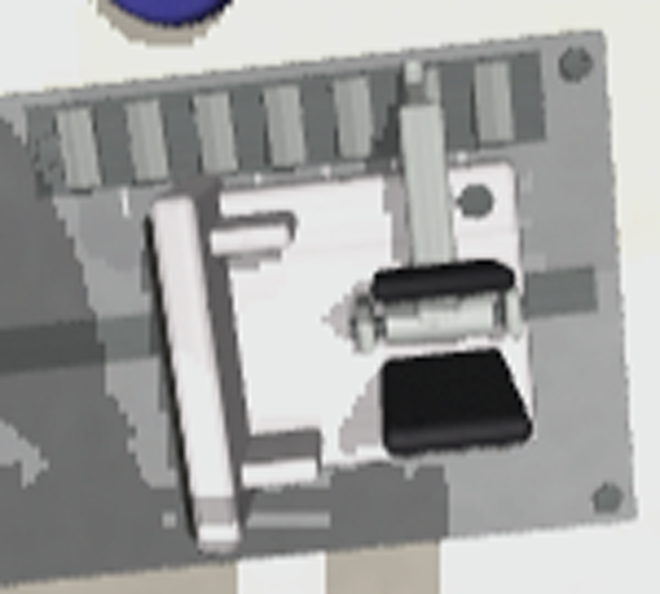

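The jaw zoom shows the pawl at about x=418 and the lever plates spanning 375–525. Measured directly, the jaw gap is about 0.12, so the grip sits at holder y of about +0.082. Next I'll pick the flask.

```bash
python3 - <<'E'
from h import *
yh=.107; yp=yh+.562
gripper_to(1.0)
env.move_ptp([.615,-.30,.33],down(yp))
print(env.move_linear([.615,-.30,.213],v=.1,stop_force=8))
f0=monitor.current_force()
gripper_to(0.45,effort=40)
print("w",monitor.current_grip_width()*.091,monitor.current_grip_force(),monitor.current_tool_pos(),monitor.current_force()-f0)
env.move_linear([.615,-.30,.455],v=.12); env.sleep(.2)
print("w",monitor.current_grip_width()*.091,monitor.current_force()-f0,monitor.current_ft_torque(),monitor.current_time_s())
E
```

```text
False
w 0.04836189929051267 39.99591886997223 [ 0.6151 -0.3001  0.2131] [ 0.2226 -0.6009  0.2218]
w 0.04853362922485705 [-1.0766 -0.6033 -5.1239] [-0.1247  0.1188 -0.0341] 12.6833
```

```bash
python3 - <<'E'
from h import *
yh=.107; q=down(yh); s=[.5435,.1129]
env.move_linear([.61,-.08,.455],down(yh+.28),v=.15)
env.move_linear(s+[.455],q,v=.15)
env.move_linear(s+[.245],v=.13); env.sleep(.3)
print(monitor.current_force(),monitor.current_tool_pos(),monitor.current_grip_width()*.091)
hit=env.move_linear(s+[.218],v=.02,stop_force=2.5)
print(hit,monitor.current_force(),monitor.current_tool_pos(),Ro.from_quat(monitor.current_eef_rot()).as_matrix()[:,2],monitor.current_time_s())
E
```

```text
[ 0.8471  0.3781 -6.5189] [0.5435 0.1129 0.2452] 0.04822326177095526
True [-0.6714 -0.8289  5.523 ] [0.5434 0.1128 0.2249] [-0.0005 -0.0002 -1.    ] 18.8167
```

```bash
python3 - <<'E'
from h import *
yh=.107; s=[.5435,.1129]; R=np.array([[np.cos(yh),-np.sin(yh)],[np.sin(yh),np.cos(yh)]]); o=np.array([.5355,.188])
gripper_to(0.95)
env.move_linear(s+[.31],v=.15)
w=list(o+R@[0,.06])
env.move_ptp(w+[.32],down(yh+np.pi/2)); shot("p1")
t=vision.capture("top"); cv2.imwrite("pics/t1_raw.png",t)
w=cv2.imread("pics/p1_raw.png")
A=cv2.resize(w[:300],(800,429),interpolation=cv2.INTER_CUBIC)
cv2.imwrite("pics/p1c.png",np.hstack([cv2.resize(w[0:400,140:420],(420,600),interpolation=cv2.INTER_CUBIC),cv2.resize(t[140:260,105:181],(380,600),interpolation=cv2.INTER_CUBIC)]))
print(monitor.current_time_s())
E
```

```text
21.9333
```

View pics/p1c.png

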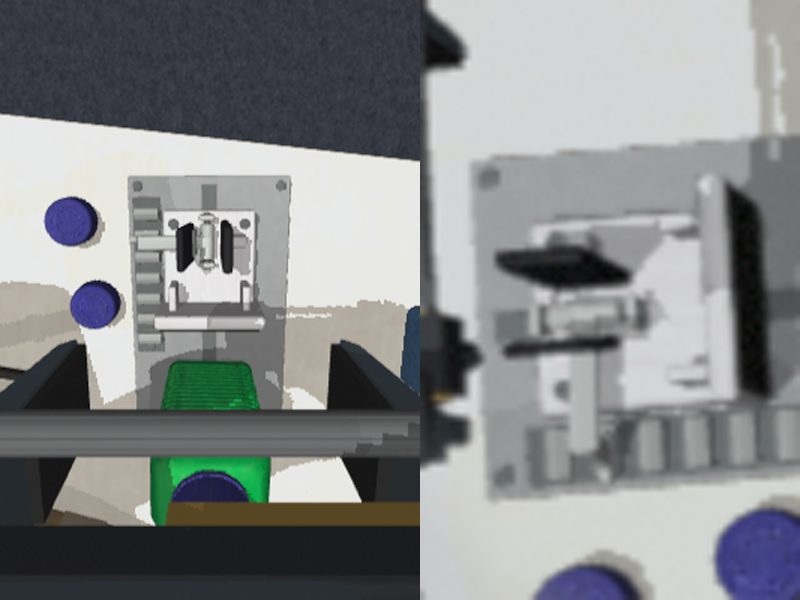

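The flask stands square in the holder. Its far base edge runs (172,362)–(250,362), and the plate corners are (128,177) and (291,177). The lever plates span rows 221–272 at columns about 178–193 and 221–233.

```bash
python3 - <<'E'
from h import *
M=loadP("p1"); f=lambda u,v:(140+u*2/3,v*2/3)
yh=.107;o=np.array([.5355,.188]);R=np.array([[np.cos(yh),-np.sin(yh)],[np.sin(yh),np.cos(yh)]])
hf=lambda p:R.T@(p[:2]-o)
for n,c,z in(("plate",(128,177),.012),("plate",(291,177),.012),("flaskbase",(174,362),.015),("flaskbase",(249,362),.015),("jaw face/top",(155,330),.085),("jaw",(265,326),.085),("lever top",(178,222),.113),("lever top b",(178,272),.113),("fix top",(233,220),.113),("fix b",(233,272),.113)): print(n,hf(atz(M,f(*c),z)))
E
```

```text
plate [-0.0736  0.1354]
plate [0.0757 0.1353]
flaskbase [-0.0343 -0.043 ]
flaskbase [ 0.0406 -0.043 ]
jaw face/top [-0.0449  0.0107]
jaw [0.0473 0.0141]
lever top [-0.0226  0.1019]
lever top b [-0.0232  0.0646]
fix top [0.018  0.1034]
fix b [0.0185 0.0646]
```

```bash
python3 - <<'E'
from h import *
yh=.107;o=np.array([.5355,.188]);R=np.array([[np.cos(yh),-np.sin(yh)],[np.sin(yh),np.cos(yh)]])
W=lambda hx,hy,z:list(o+R@[hx,hy])+[z]
gripper_to(1.0)
env.move_linear(W(0,.0835,.2),v=.15)
print(env.move_linear(W(0,.0835,.103),v=.08,stop_force=6)); 
f0=monitor.current_force()
gripper_to(0.36,effort=28); env.sleep(.2)
print("w",monitor.current_grip_width()*91,monitor.current_grip_force(),R.T@(monitor.current_force()-f0)[:2],monitor.current_tool_pos(),monitor.current_time_s())
E
```

```text
False
w 35.06351985381335 28.026475310325623 [ 5.1154 -0.392 ] [0.5275 0.2712 0.1031] 25.6583
```

```bash
python3 - <<'E'
from h import *
yh=.107;o=np.array([.5355,.188]);R=np.array([[np.cos(yh),-np.sin(yh)],[np.sin(yh),np.cos(yh)]])
W=lambda hx,hy,z:list(o+R@[hx,hy])+[z]
f0=monitor.current_force()
print(env.move_linear(W(0,.0345,.103),v=.03,stop_force=7)); env.sleep(.2)
print("w",monitor.current_grip_width()*91,R.T@(monitor.current_force()-f0)[:2],R.T@(monitor.current_tool_pos()[:2]-o),monitor.current_time_s())
t=vision.capture("top"); c=vision.capture("scene"); cv2.imwrite("pics/t2_raw.png",t); cv2.imwrite("pics/c2_raw.png",c)
E
```

```text
False
w 34.99456758906314 [0.6523 3.5815] [0.0009 0.0349] 27.6417
```

```bash
python3 - <<'E'
from h import *
yh=.107;o=np.array([.5355,.188]);R=np.array([[np.cos(yh),-np.sin(yh)],[np.sin(yh),np.cos(yh)]])
W=lambda hx,hy,z:list(o+R@[hx,hy])+[z]
gripper_to(1.0); env.sleep(.3)
env.move_linear(W(0,.0345,.2),v=.1)
env.move_linear(W(0,.06,.32),v=.15); shot("p2")
t=vision.capture("top"); w=cv2.imread("pics/p2_raw.png")
cv2.imwrite("pics/p2c.png",np.hstack([cv2.resize(w[100:360,190:372],(420,600),interpolation=cv2.INTER_CUBIC),cv2.resize(t[140:260,125:201],(380,600),interpolation=cv2.INTER_CUBIC)]))
print(monitor.current_time_s(),monitor.current_force())
E
```

```text
31.4833 [ 0.0385  1.1355 -0.6511]
```

View pics/p2c.png

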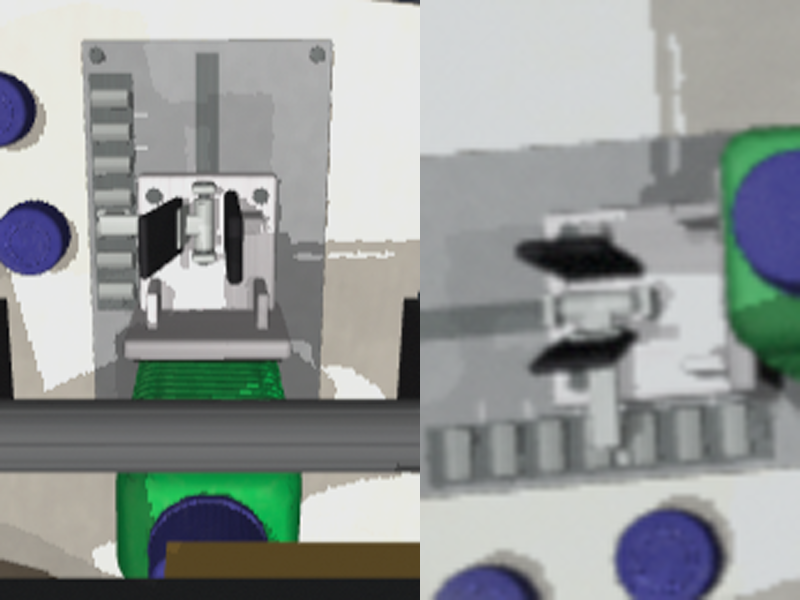

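```bash
python3 - <<'E'
from h import *
M=loadP("p2"); k=182/420; f=lambda u,v:(190+u*k,100+v*k)
yh=.107;o=np.array([.5355,.188]);R=np.array([[np.cos(yh),-np.sin(yh)],[np.sin(yh),np.cos(yh)]])
hf=lambda p:R.T@(p[:2]-o)
for n,c,z in(("plate",(82,41),.012),("plate",(331,41),.012),("jaw",(125,357),.085),("jaw",(290,355),.085),("fix top",(238,191),.113),("fix b",(238,283),.113),("lever",(139,212),.113),("lever b",(139,278),.113),("carr",(138,175),.031)): print(n,hf(atz(M,f(*c),z)))
E
```

```text
plate [-0.0737  0.1357]
plate [0.0744 0.1357]
jaw [-0.0453 -0.0358]
jaw [ 0.047  -0.0345]
fix top [0.0157 0.0631]
fix b [0.0162 0.0158]
lever [-0.0333  0.0525]
lever b [-0.034   0.0184]
carr [-0.0405  0.0584]
```

```bash
python3 - <<'E'
from h import *
env.close_job(); print(monitor.current_time_s())
E
```

```text
the job is handed in; nothing more can be done
the job is handed in; nothing more can be done
```

I handed the job in at about 31.5 s: the green flask stands upright, square and centred to about 2 mm on the holder's plate. The sliding jaw is latched at the 0.074 notch (face measured at 0.073–0.077, lever fully let go), and the arm is clear of everything.

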